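# Clamp a TV board in the test fixture and crank the probes home

## Task

A TV circuit board lies in the bench test fixture. First push the red toggle-clamp handle down past its over-centre point so that the clamp locks the board down and stays locked; then turn the red crank knob until the follower's roller rests well inside the green-marked flat dwell of the cam, and let go so that everything stays put. Leave the board in its nest and do not disturb the other things on the bench.

Things in the scene. Friction and masses are not known exactly. Their poses are not given: they have to be found in the camera images.
- fixture: fixed test fixture, aluminium plate 130 x 350 x 12 mm, placed and turned anew each time. Origin: on the table under the centre of the board nest; x across the plate, z up; along y stand the toggle clamp (hinge at y = -106 mm), nest (0), blue probe head, roller, cam with crank (axis at y = +145 mm). Plate: x -65 to 65, y -140 to 210 mm. Tops above the table: probe head 46, cam 41, crank arm 58 mm
- clamp_handle (a joint): toggle clamp handle, rad. 0 = open, held there by a spring, leaning up 65 degrees above the fixture's -y direction; grows as it swings down towards -y about a level hinge along the fixture's x; stop at 1.20 (4 degrees below level). Over-centre at 1.00: let go before it, it springs back open; beyond it, it snaps to the stop and stays locked. Up to about 10 N at the grip
- clamp_pivot (a point): on the hinge axis of the clamp handle, 60 mm above the table. The steel clamp arm, hinged 14 mm beside it on the +y side, stands up to about 140 mm above the table while open, and comes down on the board by itself as the handle goes down
- handle_grip (a point): middle of the clamp handle's red round grip (16 mm thick; red from 44 to 116 mm from the hinge), 85 mm from the hinge; 137 mm above the table when open, 54 mm when locked. Free for 45 mm on both sides along the fixture's x: it can be pinched across its width from above, and turns between the finger pads as it swings
- cam (a joint): angle of cam and crank, rad: bearing of the knob about the upright cam axis from the fixture's +x, anticlockwise from above. Starts at 0.1 to 0.9 (roller low); stops at 0 and 3.40. Roller climbs from about 1.0 to 1.96; let go there, a spring turns it back to 1.4 (5 N at the knob). Flat dwell, green on the cam's top: 1.96 to 2.84, middle 2.40; it stays put there. Beyond, the roller drops off
- cam_axis (a point): point on the upright cam axis, at the height of the middle of the knob (85 mm above the table)
- knob_center (a point): middle of the red upright crank knob, a cylinder 24 mm in diameter and 46 mm tall (from 60 to 106 mm above the table), 55 mm from the cam axis. It spins freely on its own pin, so a hand need not turn with the crank
- follower (a joint): lift of the roller follower and its probe head, m, towards the board (the fixture's -y): 0 on the low round of the cam, about 0.0145 on the dwell
- roller (a point): top of the brass follower roller (16 mm diameter), on the side of the cam towards the board; red lines stand on either side of it
- board_center (a point): centre of the loose green circuit board, 100 x 80 x 3 mm, lying in the nest
- nest_center (a point): where the board's centre lies when it is seated in the nest, 31.5 mm above the table
- remote: black remote control, 45 x 170 x 18 mm, loose bystander; origin under its centre
- screwdriver: screwdriver with yellow handle, 190 mm long, 26 mm high, lying loose along the fixture on its -x side, bystander; origin under its middle
- spray_can: blue spray can, 56 mm diameter, 170 mm tall, loose bystander, standing apart at the robot's left; origin under its centre
- screw_dish: clear dish, 70 mm diameter, 28 mm tall, loose bystander beside the clamp; origin under its centre
- tape_roll: roll of blue tape lying flat, 72 mm diameter, 19 mm tall, loose bystander beside the nest on the fixture's +x side
- heat_sink: finned aluminium block 50 x 40 x 25 mm, loose bystander
- meter: yellow multimeter lying flat, 80 x 160 x 36 mm, loose bystander
Things that resemble listed ones, but are neither listed nor needed, are in the scene too. What is meant by the part that bears board_center is not black, white or yellow, and is the larger of those in its own colour.

How it is judged:
By the outcome, as a careful person would: the job done as asked, in the order asked, and still so for the second after the job is handed in, with the robot touching nothing.
It also fails if it takes over 53 s, if anything falls off the work surface, if the arm or the gripper's body presses on something with over 40 N, if the wrist force passes 120 N, or if a joint passes its speed limit or range.

## Robot

A 6-joint arm with a two-finger parallel gripper is mounted at the origin on the work surface. World frame = base frame: x ahead of the robot, y to its left, z up, the work surface at z = 0. Lengths are in m, angles in rad, forces in N, time in s.
With the tool pointing down it reaches from about 0.35 to 0.975 m from the base axis. Payload 4.9 kg.
Tool frame: the origin (TCP) lies midway between the tips of the shut fingers; the grasp point (between the pads) lies 19 mm behind it; z points along the fingers, y is the direction in which the jaws open and shut (so a half turn about z gives the same grasp; the last joint's range is limited). The gripper opens to 85 mm and grips with 20 to 120 N. Pads are 22 mm wide; open, the fingers measure 114 mm over their backs; the gripper's body (76 mm by 85 mm) begins 54 mm behind the grasp point. The pads swing forward as they close: fully open they stand 13 mm farther back than shut.
Start: joints at [-1.435, 0.053, 1.613, -0, 1.476, -0.119], TCP at [0.158, -0.605, 0.231] pointing down, gripper open.
Joint ranges: [-3.01, 3.01], [-1.01, 2.22], [0.06, 2.58], [-1.02, 4.17], [0.09, 2.62], [-3.14, 3.14]. Speed limits (rad/s): [2.57, 2.57, 3.14, 3.14, 3.14, 3.14].

## Interface

Orientations are given as a rotation vector (axis times angle).
In Python, from station import ctrl gives the robot as it stands.
- The arm moves only by the shell command python3 -m jog 'ROWS' [FORCE]. ROWS is JSON, one flat list of numbers, 7 for each row, row after row: the opening, from 0 (shut) to 1 (fully open), then the shift along the tool's x, y, z in m, then the turn, a rotation vector about the tool's x, y, z in degrees. A call has 1 to 10 rows; each row shifts and turns the commanded pose from where the row before left it, along the tool's axes as they then stand; what a row does not reach is not made up. A row lasts 1/8 s, in which the tool goes at most 62.5 mm and 10.7 degrees, less where a joint would pass 70% of its speed; a pose out of reach is approached as far as the arm can. A call with a gripper value outside its range is refused whole. The fingers move at their own pace and stop on an object; FORCE is the grip in N (left out, the last holds). Time passes only in rows, so rows that do not move let the fingers close. It gives the time, the measured TCP pose, the force and the opening at its end, in the units of the state.
- ctrl.get_obs(): the state, without advancing time (a new reading comes with each control period).
- ctrl.get_image(name): name is "side" or "top"; returns a dict with "image" (384x512x3 uint8, blue, green, red), "camera_matrix" (3x3 intrinsics, pixels), "rvec" (rotation vector, rad) and "tvec" (3), from world to camera coordinates, as OpenCV has them. Camera axes: x right, y down, z forward; pixel columns grow to the right and rows downward; lengths in m; the calibration is good to about 2 mm. A picture is of the moment at which its call begins. There is no depth.
- ctrl.finish_job(): hands the job in, once; it reports no verdict.
Trained networks look in a picture, given as the dict that the camera call returned (one of the last four; its "shot" number tells which), for a name from the list of things; names that differ only in an ending like _2 or _b are one class to them, and where a whole thing is asked for, a point or a joint stands for the part that bears it (a point fixed in the world has none). Each returns a list of dicts, best first, with "p" (0 to 1); they miss things now and then, are a little off and sometimes report something else, mostly with a low value. They report only what shows in the picture. A call takes as long as a camera call. They do not tell look-alikes from the thing itself.
- ctrl.boxes_of(target, picture): "box" ([centre column, centre row, width, height] in pixels, round what is visible of it).
The state is a dict: "t": time; "q": joint angles; "dq": joint speeds; "effort": joint torques, N m; "tool_pos": TCP position; "tool_rot": TCP orientation; "contact_force": force on the tool from outside, world axes, zero at the start; "wrist_torque": the same for the moment, N m; "opening": finger opening in m.
Only numpy, scipy, OpenCV 4.12 (cv2) and the standard library are available. Lean on these libraries where they do the work, as an engineer would, in place of code of your own. Each camera call takes 0.05 s, during which the arm holds its last target. There are 200 camera calls.

## Working session

There is one attempt and no reset: what is moved stays moved. The work goes in short steps, Python scripts to look and compute and a shell command to move; the robot and the scene stay as the last step left them, time stands still between calls to the robot, and variables do not carry over. Pictures are saved under pics/ and viewed, about 8 in all and at most 12, crops included, and the job is handed in when it is done.

```bash
mkdir -p pics
cat > h.py <<'E'
import numpy as np, cv2
from station import ctrl
def ray(im,uv):
    K=np.array(im["camera_matrix"]);R=cv2.Rodrigues(np.array(im["rvec"],float))[0];t=np.array(im["tvec"],float).ravel()
    d=R.T@np.linalg.inv(K)@np.array([uv[0],uv[1],1.]);return -R.T@t,d
def atz(im,uv,z):
    c,d=ray(im,uv);return c+d*(z-c[2])/d[2]
def proj(im,P):
    return cv2.projectPoints(np.array(P,float).reshape(-1,3),np.array(im["rvec"],float),np.array(im["tvec"],float),np.array(im["camera_matrix"],float),None)[0].reshape(-1,2)
def shot(n):
    im=ctrl.get_image(n);return im
E
python3 - <<'E'
from h import *
np.set_printoptions(precision=3,suppress=True)
for n in("top","side"):
    im=shot(n);cv2.imwrite(f"pics/{n}0.png",im["image"])
    for k in("clamp_handle","cam","knob_center","roller","board_center","handle_grip","fixture"):
        for b in ctrl.boxes_of(k,im)[:3]: print(n,k,np.round(b["box"]),round(b["p"],2))
    print(n,"cam pos",ray(im,(256,192))[0])
print(ctrl.get_obs())
E
```

```text
top cam [186. 206.  20.  31.] 0.54
top knob_center [181. 193.   8.   8.] 0.46
top roller [207. 204.  17.  19.] 0.5
top board_center [193. 132.  33.  30.] 0.96
top board_center [266. 261.  24.  28.] 0.77
top board_center [232. 198.  26.  32.] 0.76
top handle_grip [270. 187.  21.  13.] 0.46
top fixture [223. 202. 108.  58.] 0.67
top cam pos [ 0.452 -0.007  1.629]
side clamp_handle [254. 166.   4.  28.] 0.67
side clamp_handle [331. 186.  18.  16.] 0.39
side cam [201. 242.  38.  35.] 0.71
side cam [192. 209.  22.  21.] 0.52
side knob_center [188. 234.   8.  10.] 0.66
side roller [220. 234.  24.  24.] 0.55
side board_center [266. 308.  34.  46.] 0.87
side board_center [291. 185.  22.  16.] 0.78
side board_center [232. 215.  38.  32.] 0.72
side fixture [224. 217.  93. 124.] 0.89
side fixture [140. 282.  34.  51.] 0.37
side cam pos [-0.075  0.658  1.166]
{'t': 0.8, 'q': array([-1.435,  0.053,  1.613, -0.   ,  1.476, -0.119]), 'dq': array([ 0.,  0., -0., -0.,  0.,  0.]), 'effort': array([  0.001, -39.364, -37.044,  -0.   ,   0.   ,   0.   ]), 'tool_pos': array([ 0.158, -0.605,  0.231]), 'tool_rot': array([ 3.116,  0.399, -0.   ]), 'contact_force': array([ 0.215, -0.113,  0.522]), 'wrist_torque': array([ 0.018, -0.012,  0.027]), 'opening': 0.08560383450380485}
```

View pics/top0.png

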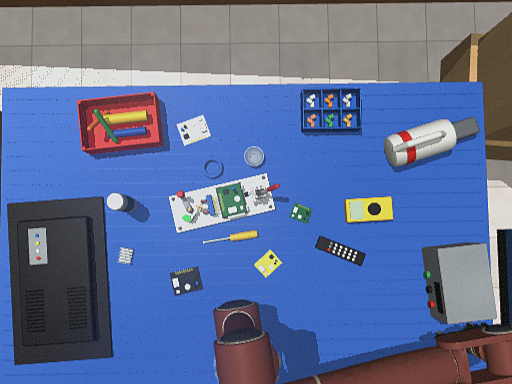

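View pics/side0.png

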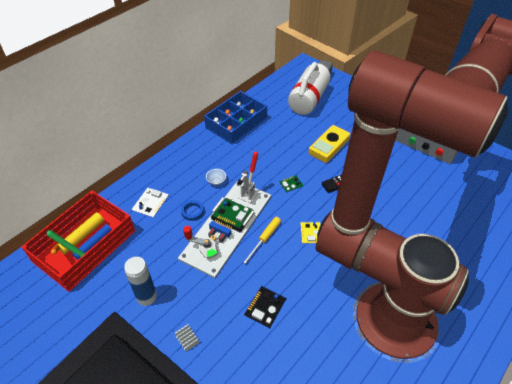

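Top view: the fixture is at (223,202), with the red knob at (181,193), the green dwell mark at (187,218), the board in the nest at (232,199) and the red grip at (275,187).

Look-alikes for the board are small green (301,212), white (194,130), black (186,281) and yellow (268,263). I choose the large green one in the nest at (232,199). Red things besides the grip and knob are the box (120,122) and the thermos stripe (405,147), neither of which is meant.

Run:
```python
from h import *
np.set_printoptions(precision=3,suppress=True)
a=shot("top");b=shot("side")
ca=cv2.resize(a["image"][165:245,155:295],None,fx=4,fy=4,interpolation=cv2.INTER_CUBIC)
cb=cv2.resize(b["image"][145:285,170:290],None,fx=4,fy=4,interpolation=cv2.INTER_CUBIC)
cv2.imwrite("pics/c1.png",np.vstack([ca]));cv2.imwrite("pics/c2.png",cb)
for n,im in(("top",a),("side",b)):
    hsv=cv2.cvtColor(im["image"],cv2.COLOR_BGR2HSV)
    m=((hsv[...,0]<6)|(hsv[...,0]>174))&(hsv[...,1]>150)&(hsv[...,2]>90)
    nn,_,st,ce=cv2.connectedComponentsWithStats(m.astype(np.uint8))
    for i in range(1,nn):
        if st[i,4]>8 and 150<ce[i,0]<310 and 140<ce[i,1]<300: print(n,st[i],ce[i])
    print(proj(im,[[0,0,0],[.5,0,0],[.5,.1,0]]))
```

```text
top [267 184  12   6  33] [273.333 186.939]
top [177 191   6   6  24] [179.375 193.667]
[[247.154 364.644]
 [244.989 218.315]
 [216.204 218.754]]
side [250 152   8  20  67] [253.433 161.448]
side [184 226   7  13  73] [187.342 231.808]
[[395.831 318.196]
 [256.755 219.677]
 [235.238 239.24 ]]
```

View pics/c1.png

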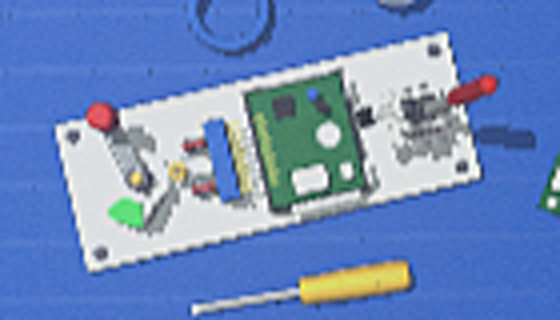

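View pics/c2.png

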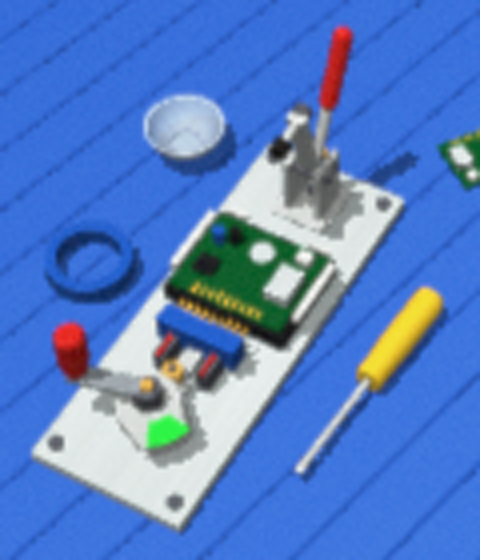

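The crops confirm the board choice. In the top crop the plate corners are at (57,127), (447,32), (482,180) and (90,271); in the side crop they are at (32,455), (182,530) and (405,200). Next I fit the fixture pose.

```bash
cat > fit.py <<'E'
from h import *
from scipy.optimize import least_squares
np.set_printoptions(precision=4,suppress=True)
def W(p,P):
    c,s=np.cos(p[2]),np.sin(p[2]);P=np.array(P,float).reshape(-1,3)
    return np.c_[p[0]+c*P[:,0]-s*P[:,1],p[1]+s*P[:,0]+c*P[:,1],P[:,2]]
def loc(a): return [[.055*np.cos(a),.145+.055*np.sin(a),.083]]
E
python3 - <<'E'
from fit import *
a=shot("top");b=shot("side")
ct=np.array([(57,127),(447,32),(482,180),(90,271)])/4-.4+[155,165]
cs=np.array([(32,455),(182,530),(405,200)])/4-.4+[170,145]
z=.012
C=[[.065,.21,z],[.065,-.14,z],[-.065,-.14,z],[-.065,.21,z]]
S=[C[0],C[3],C[2]]
# grip mid red at 80mm from hinge, 65deg up
g=[[0,-.106-.08*np.cos(np.radians(65)),.06+.08*np.sin(np.radians(65))]]
k=lambda q:[[.055*np.cos(q),.145+.055*np.sin(q),.088]]
def f(p): return np.r_[(proj(a,W(p,C))-ct).ravel(),(proj(b,W(p,S))-cs).ravel(),(proj(a,W(p,g))-[273.3,187]).ravel(),(proj(b,W(p,g))-[253.4,161.5]).ravel(),(proj(a,W(p,k(p[3])))-[179.4,193.7]).ravel(),(proj(b,W(p,k(p[3])))-[187.3,231.8]).ravel()]
r=least_squares(f,[.55,.03,-.2,.5],loss="soft_l1");p=r.x;print(p,f(p).reshape(-1,2))
np.save("p.npy",p)
for n,P in(("grip",g),("hinge",[[0,-.106,.06]]),("knob",k(p[3])),("axis",[[0,.145,.085]]),("dwell",k(2.4))):print(n,W(p,P)[0])
for n,im in(("top",a),("side",b)):
  for t in("screw_dish","tape_roll","screwdriver","spray_can","remote"):
    for q in ctrl.boxes_of(t,im)[:1]:print(n,t,q["p"],atz(im,q["box"][:2],.014))
E
```

```text
[0.5621 0.046  0.2242 0.2811] [[-0.9719  0.2254]
 [-0.1297  0.1508]
 [ 0.1159 -0.4939]
 [-0.6023  0.8402]
 [-0.2626 -1.3255]
 [-0.3428 -1.4016]
 [ 0.1417 -1.0477]
 [-0.7653  0.6064]
 [ 0.184  -0.183 ]
 [ 0.1473  1.1398]
 [ 0.075  -0.2462]]
grip [ 0.5932 -0.0903  0.1325]
hinge [ 0.5857 -0.0573  0.06  ]
knob [0.578 0.214 0.088]
axis [0.5299 0.1874 0.085 ]
dwell [0.4821 0.2146 0.088 ]
top screw_dish 0.61 [ 0.7134 -0.0342  0.014 ]
top tape_roll 0.64 [ 0.714  -0.0387  0.014 ]
top screwdriver 0.51 [0.4342 0.0383 0.014 ]
top spray_can 0.85 [0.5547 0.427  0.014 ]
top remote 0.97 [ 0.3882 -0.3178  0.014 ]
side screw_dish 0.8 [ 0.7198 -0.0342  0.014 ]
side tape_roll 0.61 [0.6759 0.1144 0.014 ]
side screwdriver 0.72 [0.4255 0.0515 0.014 ]
side spray_can 0.86 [0.5906 0.3923 0.014 ]
side remote 0.55 [ 0.3977 -0.2671  0.014 ]
```

```bash
python3 -m jog '[0.5,0.05,-0.035,0,0,0,0, 0.5,0.05,-0.035,0,0,0,0, 0.5,0.05,-0.035,0,0,0,0, 0.5,0.05,-0.035,0,0,0,0, 0.5,0.05,-0.035,0,0,0,0, 0.5,0.05,-0.035,0,0,0,0, 0.5,0.05,-0.035,0,0,0,0, 0.5,0.05,-0.035,0,0,0,0, 0.5,0.05,-0.035,0,0,0,0, 0.5,0.05,-0.035,0,0,0,0]' 40 && python3 -m jog '[0.5,0,0,0,0,0,-10, 0.5,0,0,0,0,0,-10, 0.5,0,0,0,0,0,-10, 0.5,0,0,0,0,0,-10, 0.5,0,0,0,0,0,-10, 0.5,0,0,0,0,0,-10, 0.5,0,0,0,0,0,-10, 0.5,0,0,0,0,0,-10, 0.5,0,0,0,0,0,-8.3, 0.5,0,0,0,0,0,0]'
```

```text
t: 2.75
tool_pos: [0.5543, -0.1383, 0.2317]
tool_rot: [3.116, 0.399, 0.001]
contact_force: [0.9, -0.8, -0.2]
opening: 0.0429
t: 4.0
tool_pos: [0.5532, -0.1401, 0.2314]
tool_rot: [1.96, 2.455, 0.0]
contact_force: [-0.4, 0.6, -0.2]
opening: 0.0426
```

```bash
python3 -m jog '[0.5,0.0375,0.05,0,0,0,0, 0.5,0,0,0.035,0,0,0, 0.5,0,0,0,0,0,0]'
python3 - <<'E'
from fit import *
a=shot("top");b=shot("side")
ca=cv2.resize(a["image"][160:220,230:310],None,fx=5,fy=5,interpolation=cv2.INTER_CUBIC)
cb=cv2.resize(b["image"][110:210,200:300],None,fx=4,fy=4,interpolation=cv2.INTER_CUBIC)
v=np.zeros((400,800,3),np.uint8);v[:300,:400]=ca;v[:,400:]=cb;cv2.imwrite("pics/c3.png",v)
E
```

```text
t: 4.38
tool_pos: [0.5917, -0.0914, 0.1928]
tool_rot: [-1.955, -2.451, 0.004]
contact_force: [0.0, -0.4, -1.1]
opening: 0.0425
```

View pics/c3.png

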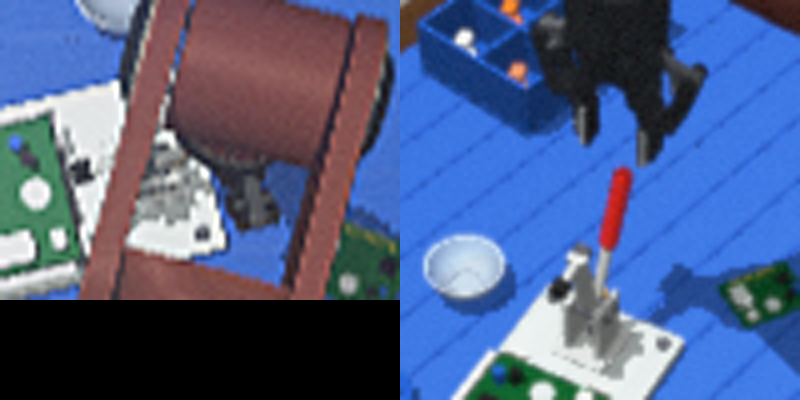

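The side view (right half) shows the finger tips at crop (588,140) and (648,160), straddling the handle tip at (623,170). They are aligned, so I descend and pinch.

```bash
python3 -m jog '[0.5,-0.001,0.0015,0.025,0,0,0, 0.5,0,0,0.025,0,0,0, 0.5,0,0,0.025,0,0,0, 0.5,0,0,0,0,0,0]' && python3 -m jog '[0,0,0,0,0,0,0, 0,0,0,0,0,0,0, 0,0,0,0,0,0,0, 0,0,0,0,0,0,0]' 40
```

```text
t: 4.97
tool_pos: [0.5942, -0.0934, 0.1206]
tool_rot: [-1.958, -2.454, 0.002]
contact_force: [-0.4, 0.3, -0.4]
opening: 0.0425
t: 5.48
tool_pos: [0.5947, -0.0941, 0.1239]
tool_rot: [1.958, 2.456, -0.004]
contact_force: [-9.0, -1.9, 5.7]
opening: 0.0149
```

```bash
python3 -m jog '[0,-0.0129,-0.001,0.0074,0,0,0, 0,-0.0113,0,0.0095,0,0,0, 0,-0.0095,0,0.0113,0,0,0, 0,-0.0074,0,0.0129,0,0,0, 0,0,0,0,0,0,0]'
```

```text
t: 6.1
tool_pos: [0.604, -0.1354, 0.0836]
tool_rot: [1.958, 2.454, -0.003]
contact_force: [-8.5, -3.1, 10.0]
opening: 0.0147
```

```bash
python3 -m jog '[0,-0.0051,-0.0005,0.0139,0,0,0, 0,-0.0023,0,0.0116,0,0,0, 0,-0.0006,0,0.0104,0,0,0, 0,0.0002,0,0.006,0,0,0, 0,0,0,0.002,0,0,0, 0,0,0,0,0,0,0]'
```

```text
t: 6.85
tool_pos: [0.6058, -0.1434, 0.0386]
tool_rot: [1.956, 2.453, -0.003]
contact_force: [-1.4, -5.7, 1.6]
opening: 0.0151
```

```bash
python3 -m jog '[0.5,0,0,0,0,0,0, 0.5,0,0,0,0,0,0, 0.5,0,0,0,0,0,0, 0.5,0,0,-0.05,0,0,0, 0.5,0,0,-0.05,0,0,0, 0.5,0,0,-0.05,0,0,0, 0.5,0,0,0,0,0,0]'
python3 - <<'E'
from fit import *
a=shot("top");b=shot("side");p=np.load("p.npy")
ca=cv2.resize(a["image"][160:250,160:290],None,fx=4,fy=4,interpolation=cv2.INTER_CUBIC)[:, :400]
cb=cv2.resize(b["image"][130:290,170:270+20],None,fx=3.3,fy=3.3,interpolation=cv2.INTER_CUBIC)
v=np.zeros((530,800,3),np.uint8);v[:360,:400]=ca;v[:cb.shape[0],400:400+cb.shape[1]]=cb[:530];cv2.imwrite("pics/c4.png",v)
for al in(65,-4):
  r=np.radians(al);print(al,proj(b,W(p,[[0,-.106-.08*np.cos(r),.06+.08*np.sin(r)]])))
hsv=cv2.cvtColor(b["image"],cv2.COLOR_BGR2HSV)
m=((hsv[...,0]<6)|(hsv[...,0]>174))&(hsv[...,1]>150)&(hsv[...,2]>90)
nn,_,st,ce=cv2.connectedComponentsWithStats(m.astype(np.uint8))
for i in range(1,nn):
    if st[i,4]>8 and 170<ce[i,0]<310 and 140<ce[i,1]<300: print(st[i],ce[i])
E
```

```text
t: 7.72
tool_pos: [0.6079, -0.1419, 0.193]
tool_rot: [1.951, 2.449, 0.006]
contact_force: [-0.1, -0.2, 0.1]
opening: 0.0429
65 [[253.584 161.317]]
-4 [[260.2983 168.9561]]
[255 163  11  13  50] [260.44 168.9 ]
[184 226   7  13  74] [187.3514 231.8243]
```

View pics/c4.png

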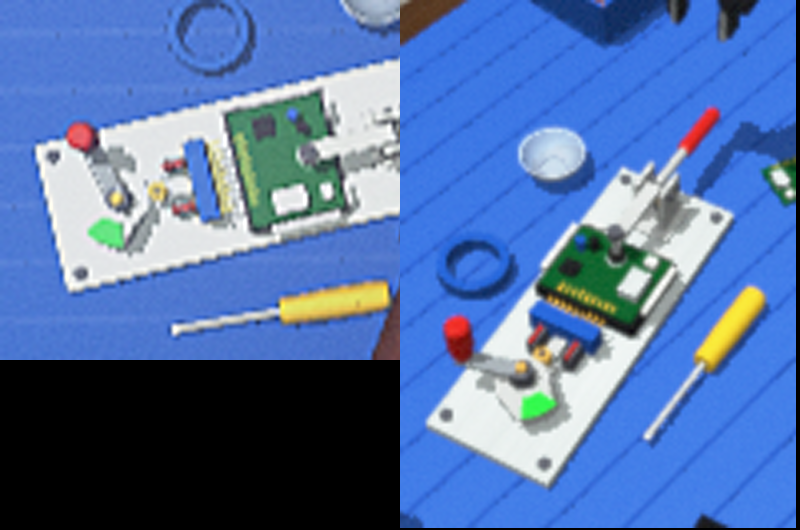

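The clamp is locked: the red grip centroid (260.4,168.9) matches the prediction for -4° (260.3,169.0), and the clamp arm rests on the seated board. Now the knob.

```bash
python3 -m jog '[0.6,0.0505,0.0071,0,0,0,0, 0.6,0.0505,0.0071,0,0,0,0, 0.6,0.0505,0.0071,0,0,0,0, 0.6,0.0505,0.0071,0,0,0,0, 0.6,0.0505,0.0071,0,0,0,0, 0.6,0.0505,0.0071,0,0,0,0, 0.6,0.0505,0.0071,0.03,0,0,0, 0.6,0,0,0,0,0,0, 0.6,0,0,0,0,0,0]'
python3 - <<'E'
from fit import *
b=shot("side");p=np.load("p.npy")
o=ctrl.get_obs();k=W(p,loc(p[3]))[0];d=k-o["tool_pos"];c,s=np.cos(p[2]),np.sin(p[2])
print(o["tool_pos"],"tool x,y to knob",-s*d[0]+c*d[1],c*d[0]+s*d[1])
cv2.imwrite("pics/c5.png",cv2.resize(b["image"][150:280,130:270],None,fx=4,fy=4,interpolation=cv2.INTER_CUBIC))
E
```

```text
t: 8.95
tool_pos: [0.5733, 0.2143, 0.1544]
tool_rot: [-1.956, -2.456, 0.004]
contact_force: [-1.2, 0.1, 0.1]
opening: 0.0511
[0.574  0.2139 0.1555] tool x,y to knob -0.0007819409234997744 0.003936986586004232
```

View pics/c5.png

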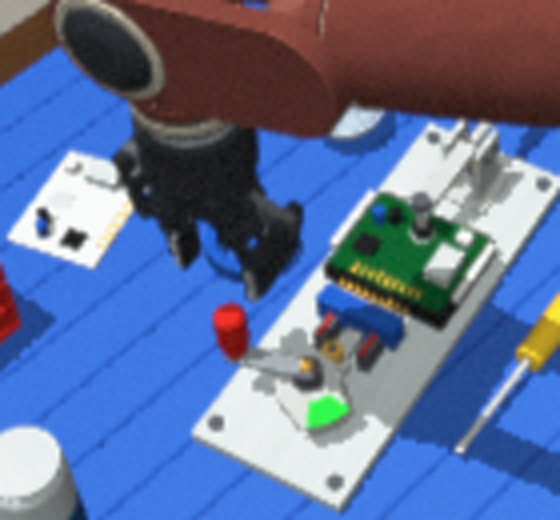

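The fingers hang over the knob: tips at crop (183,262) and (255,292), knob top at (230,310). I descend and pinch it.

```bash
python3 -m jog '[0.6,0,0.004,0.03,0,0,0, 0.6,0,0,0.03,0,0,0, 0.6,0,0,0.026,0,0,0, 0.6,0,0,0,0,0,0, 0,0,0,0,0,0,0, 0,0,0,0,0,0,0, 0,0,0,0,0,0,0, 0,0,0,0,0,0,0]' 40
python3 - <<'E'
from fit import *
p=np.load("p.npy");q=ctrl.get_obs()["tool_pos"];c,s=np.cos(p[2]),np.sin(p[2]);d=q[:2]-p[:2]
x,y=c*d[0]+s*d[1],-s*d[0]+c*d[1];print(x,y,np.hypot(x,y-.145),np.arctan2(y-.145,x))
E
```

```text
t: 10.0
tool_pos: [0.5796, 0.2158, 0.0725]
tool_rot: [1.956, 2.455, 0.004]
contact_force: [1.0, -1.7, 5.9]
opening: 0.0228
0.054838324241171424 0.1616717613191798 0.057316572045644436 0.29513767005403924
```

```bash
cat > w.py <<'E'
from fit import *
p=np.load("p.npy");q=ctrl.get_obs()["tool_pos"];c,s=np.cos(p[2]),np.sin(p[2]);d=q[:2]-p[:2]
x,y=c*d[0]+s*d[1],-s*d[0]+c*d[1];print(x,y,np.hypot(x,y-.145),np.arctan2(y-.145,x))
E
python3 -m jog '[0,0.013,-0.006,0,0,0,0, 0,0.0111,-0.0091,0,0,0,0, 0,0.0084,-0.0117,0,0,0,0, 0,0.005,-0.0134,0,0,0,0, 0,0.0014,-0.0143,0,0,0,0, 0,0,0,0,0,0,0]'; python3 w.py
```

```text
t: 10.75
tool_pos: [0.5165, 0.244, 0.0726]
tool_rot: [-1.956, -2.457, -0.009]
contact_force: [0.5, 6.7, 6.4]
opening: 0.0227
-0.0004452511707158241 0.2032008978391012 0.05820260095461816 1.57844642329266
```

```bash
python3 -m jog '[0,-0.0024,-0.0142,0,0,0,0, 0,-0.006,-0.013,0,0,0,0, 0,-0.0094,-0.0115,0,0,0,0, 0,0,0,0,0,0,0, 0,0,0,0,0,0,0]'; python3 w.py
```

```text
t: 11.38
tool_pos: [0.482, 0.2166, 0.0724]
tool_rot: [-1.956, -2.456, -0.001]
contact_force: [-5.8, 1.4, 12.6]
opening: 0.0231
-0.04023034166525096 0.18415003741956928 0.05613560207619139 2.369802860055889
```

```bash
python3 -m jog '[0.6,0,0,0,0,0,0, 0.6,0,0,0,0,0,0, 0.6,0,0,0,0,0,0, 0.6,0,0,0,0,0,0, 0.6,0,0,-0.04,0,0,0, 0.6,0,0,-0.05,0,0,0, 0.6,0,0,-0.05,0,0,0]' && python3 -m jog '[0.6,-0.03,-0.05,0,0,0,0, 0.6,-0.03,-0.05,0,0,0,0, 0.6,-0.03,-0.05,0,0,0,0, 0.6,-0.05,0,0,0,0,0, 0.6,-0.05,0,0,0,0,0, 0.6,-0.05,0,0,0,0,0, 0.6,-0.05,0,0,0,0,0, 0.6,-0.05,0,0,0,0,0, 0.6,0,0,0,0,0,0]'
python3 - <<'E'
from fit import *
a=shot("top");b=shot("side");p=np.load("p.npy")
ca=cv2.resize(a["image"][160:250,160:260],None,fx=4,fy=4,interpolation=cv2.INTER_CUBIC)
cb=cv2.resize(b["image"][140:290,170:290],None,fx=3.3,fy=3.3,interpolation=cv2.INTER_CUBIC)
v=np.zeros((500,800,3),np.uint8);v[:360,:400]=ca;v[:cb.shape[0],400:400+cb.shape[1]]=cb[:500];cv2.imwrite("pics/c6.png",v)
k=lambda q:[[.055*np.cos(q),.145+.055*np.sin(q),.088]]
for n,im in(("top",a),("side",b)):
  hsv=cv2.cvtColor(im["image"],cv2.COLOR_BGR2HSV)
  m=((hsv[...,0]<6)|(hsv[...,0]>174))&(hsv[...,1]>150)&(hsv[...,2]>90)
  nn,_,st,ce=cv2.connectedComponentsWithStats(m.astype(np.uint8))
  for i in range(1,nn):
    if st[i,4]>8 and 160<ce[i,0]<310 and 140<ce[i,1]<300: print(n,st[i],ce[i])
  for q in(.28,2.1,2.4,2.7):print(n,q,proj(im,W(p,k(q))))
  print(n,"grip -4",proj(im,W(p,[[0,-.186,.0545]])))
E
```

```text
t: 12.25
tool_pos: [0.4822, 0.2152, 0.2113]
tool_rot: [-1.958, -2.456, 0.001]
contact_force: [1.0, 0.3, 0.3]
opening: 0.0511
t: 13.38
tool_pos: [0.4122, -0.1521, 0.2101]
tool_rot: [-1.963, -2.452, 0.001]
contact_force: [0.6, 0.3, 0.2]
opening: 0.0514
top [276 183  19   8  64] [284.7969 186.4375]
top [177 221   5   6  20] [178.95 223.65]
top 0.28 [[179.5626 194.8311]]
top 2.1 [[175.6166 220.9412]]
top 2.4 [[179.5749 223.9812]]
top 2.7 [[184.267  225.7095]]
top grip -4 [[284.5717 186.5684]]
side [255 163  11  13  49] [260.3469 168.9592]
side [207 245   8  13  82] [210.9878 250.9024]
side 0.28 [[187.3812 231.5378]]
side 2.1 [[204.8974 251.2657]]
side 2.4 [[210.7738 250.3782]]
side 2.7 [[216.1573 248.0885]]
side grip -4 [[260.3262 168.9021]]
```

View pics/c6.png

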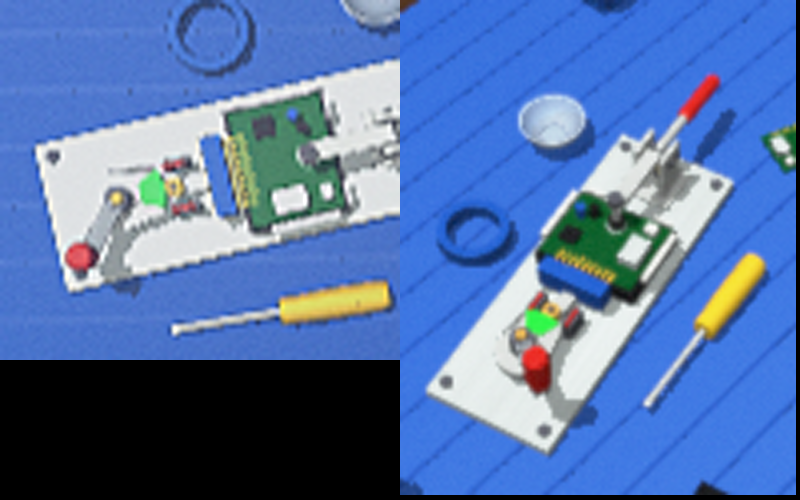

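The roller at (175,187) sits in the middle of the green sector. The knob is at about 2.4 rad in both views, the grip is at the locked position, and the board is seated. Handing in.

```bash
python3 -c "
from station import ctrl
print(ctrl.finish_job())"
```

```text
the job is handed in; nothing more can be done
None
```

I pinched the clamp handle and swung it down past its over-centre point until it locked. Then I turned the crank knob to about 2.4 rad, let go, and handed the job in at about 13.5 s of the 53 s allowed.

- **Clamp:** with the arm clear, the red grip showed within 0.3 px of its predicted locked position in both cameras, and the clamp arm was down on the board.
- **Cam:** about 1.5 s after release the knob was within 1 px of its predicted position at 2.40 rad in both cameras. The roller sat in the middle of the green dwell.
- **Board and bystanders:** the board was still seated in its nest. The tape, dish and screwdriver looked unmoved. I did not re-check the remote, spray can, heat sink or meter after the moves, though the arm worked well away from them.
- **Forces:** the readings at the end of each move stayed under about 15 N. No check failed. The only disagreement was about 1 px (3 to 4 mm) in the fixture fit, which the grips tolerated.

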